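Sweep the stray binder clips into the desk tray

ROBOT

A 6-joint arm with a two-finger parallel gripper is mounted at the origin on the work surface. World frame = base frame: x ahead of the robot, y to its left, z up, the work surface at z = 0. Lengths are in m, angles in degrees, forces in N, time in s.
With the tool pointing down it reaches from about 0.25 to 0.775 m from the base axis. Payload 8.9 kg.
Tool frame: the origin (TCP) lies midway between the tips of the shut fingers; the grasp point (between the pads) lies ctrl.tcp_to_grasp behind it (ctrl.tcp_to_grasp is the distance from the TCP to the grasp point, in m); z points along the fingers, y is the line along which they close (so a half turn about z gives the same grasp; the last joint's range is limited). The gripper opens to 85 mm and grips with 20 to 120 N. Pads are 22 mm wide; open, the fingers measure 114 mm over their backs; the gripper's body (76 mm by 85 mm) begins 54 mm behind the grasp point. The pads swing forward as they close: fully open they stand 13 mm farther back than shut.
Start: joints at [-7.981, 16.656, -8.789, 64.555, 0, 82.019], TCP at [0.525, 0, 0.21] pointing down, gripper open.
Joint ranges: [-144.48, 144.48], [-52.06, 99.96], [-74.48, 78.29], [-112.23, 115.85], [-86.99, 84.42], [-180, 180]. Speed limits (degrees/s): [127.2, 127.2, 159.86, 180, 180, 180].

INTERFACE

Orientations are given as a 3x3 rotation matrix whose columns are the frame's x, y, z axes.
In Python, from station import ctrl gives the robot as it stands. The module is installed in compiled form; this text tells all that it offers.
- The arm moves only by the shell command python3 -m creep 'ROWS' [FORCE]. ROWS is JSON, a list that holds one entry, the list of rows, each a list of 7 numbers: the turn, a rotation vector about the tool's x, y, z in rad, then the shift along the tool's x, y, z in mm, then the opening, from 0 (shut) to 1 (fully open). A call has 1 to 20 rows; each row is the pose to reach, as a shift and turn from the pose commanded when the call began, along the tool's axes at that moment; what a row does not reach only later rows make up. A row lasts 1/8 s, in which the tool goes at most 62.5 mm and 10.7 degrees, less where a joint would pass 70% of its speed; a pose out of reach is approached as far as the arm can. A call with a gripper value outside its range is refused whole. The fingers move at their own pace and stop on an object; FORCE is the grip in N (left out, the last holds). Time passes only in rows, so rows that repeat a pose let the fingers close. It gives the time, the measured TCP pose, the force, the opening and the grip force at its end, in the units of the state.
- ctrl.observe(): the state, without advancing time (a new reading comes with each control period).
- ctrl.read_camera(name): name is "scene" or "side" or "wrist"; returns a dict with "pixels" (400x640x3 uint8, red, green, blue), "depth" (400x640 float32, m along the optical axis (not along the pixel's ray), 0 where there is no reading), "fx", "fy", "cx", "cy" (pixels), "k1" (the pictures are not rectified: a ray, as slopes to the right and down, at radius r is drawn at 1 + k1 r^2 times it, then the intrinsics apply), "world_to_cam" (4x4, takes a point from world to camera coordinates). Camera axes: x right, y up, looking along -z (the intrinsics and any distortion apply to the point x, -y, -z); pixel columns grow to the right and rows downward; lengths in m; the calibration is good to about 2 mm. A picture is of the moment at which its call begins.
- ctrl.job_done(): hands the job in; it is judged then, once.
The state is a dict: "time_s": time; "q": joint angles; "qd": joint speeds; "effort": joint torques, N m; "eef_pos": TCP position; "orientation": TCP orientation; "contact_force": force on the tool from outside, world axes, zero at the start; "ft_torque": the same for the moment, N m; "width": finger opening in m; "grip_force": force on a finger pad.
Only numpy, scipy, OpenCV 4.12 (cv2) and the standard library are available. Lean on these libraries where they do the work, as an engineer would, in place of code of your own. Each camera call takes 0.05 s, during which the arm holds its last target. There are 200 camera calls.

TASK

Three black binder clips have strayed onto the desk in front of the open-fronted black tray. With the fingers closed, gently sweep each clip along the desk through the open front until it is wholly inside the tray; do not pinch, squeeze or pick up the clips, and leave everything else on the desk where it is, including the eraser and the tape roll lying among them.

Things in the scene. Friction and masses are not known exactly. Their poses are not given: they have to be found in the camera images.
- tray: low black tray with three walls and an open front, fixed to the desk. Origin: on the desk, middle of the open front edge; +x points into the tray (away from the robot, within 0.2 rad), +y along the front. Inside 300 mm wide (y -150 to +150) and 115 mm deep (x 0 to 115); walls 6 mm thick, 35 mm high. No floor or sill, only a paper liner too thin to feel: things slide straight in
- clip_a: one of three alike black binder clips shaped like a little tent, steel wire loops folded down: 41 mm long (y), 20 mm deep at the foot (x) narrowing to 5 mm at the top, 22 mm high, about 30 g. Origin: centre of its foot, on the desk. It starts 80 to 120 mm in front of the tray, its length within 0.45 rad of parallel to the tray's front edge
- clip_a_end1 (a point): the middle of the +y end face of clip_a, 20.5 mm along its y from its centre, 8 mm up
- clip_a_end2 (a point): the middle of the -y end face of clip_a, 20.5 mm along its y from its centre, 8 mm up
- clip_b: one of three alike black binder clips shaped like a little tent, steel wire loops folded down: 41 mm long (y), 20 mm deep at the foot (x) narrowing to 5 mm at the top, 22 mm high, about 30 g. Origin: centre of its foot, on the desk. It starts 80 to 120 mm in front of the tray, its length within 0.45 rad of parallel to the tray's front edge
- clip_b_end1 (a point): the middle of the +y end face of clip_b, 20.5 mm along its y from its centre, 8 mm up
- clip_b_end2 (a point): the middle of the -y end face of clip_b, 20.5 mm along its y from its centre, 8 mm up
- clip_c: one of three alike black binder clips shaped like a little tent, steel wire loops folded down: 41 mm long (y), 20 mm deep at the foot (x) narrowing to 5 mm at the top, 22 mm high, about 30 g. Origin: centre of its foot, on the desk. It starts 80 to 120 mm in front of the tray, its length within 0.45 rad of parallel to the tray's front edge
- clip_c_end1 (a point): the middle of the +y end face of clip_c, 20.5 mm along its y from its centre, 8 mm up
- clip_c_end2 (a point): the middle of the -y end face of clip_c, 20.5 mm along its y from its centre, 8 mm up
- eraser: white block eraser in a blue sleeve, 44 mm long (y), 20 mm deep, 13 mm high, lying in the row with the clips; not to be swept. Origin: centre of its underside. Leave it alone
- tape_roll: small roll of clear tape lying flat, 46 mm across, 19 mm high, in the row with the clips; not to be swept. Origin: centre of its underside. Leave it alone
- stapler: stapler, 150 mm long (x), 36 mm wide, about 60 mm high, to the left (+y) of the tray and clips. Origin: centre of its underside. Leave it alone
- calculator: desk calculator, 150 mm (x) by 85 mm (y), 19 mm high, to the right (-y) of the tray and clips. Origin: centre of its underside. Leave it alone
- stamp: wooden hand stamp, foot 25 by 55 mm, 62 mm high, standing behind the tray's back wall. Origin: centre of its underside. Leave it alone
- mug: white mug, 80 mm across, 95 mm high, far right of the tray. Origin: centre of its underside. Leave it alone
- punch: two-hole paper punch, 80 by 110 mm, about 65 mm high, far left of the tray. Origin: centre of its underside. Leave it alone
Not all that is in view belongs to the job. Leave any blue look-alike of the clip_c alone.

How it is judged (in metres and radians):
At the end, for the whole second after the job is handed in: All three clips lie at rest on the desk inside the tray: both ends of each behind the line of the open front, its centre at least 9 mm behind it, between the side walls and before the back wall. No other thing has moved more than 20 mm (x of clip_a_end1 in the frame of tray between 0 and 0.117 m and x of clip_a_end2 in the frame of tray between 0 and 0.117 m and x of each of clip_a, clip_b, clip_c in the frame of tray above 0.009 m and y of clip_a in the frame of tray between -0.15 and 0.15 m and height (world z) of each of clip_a, clip_b, clip_c below 0.032 m and x of clip_b_end1 in the frame of tray between 0 and 0.117 m and x of clip_b_end2 in the frame of tray between 0 and 0.117 m and y of clip_b in the frame of tray between -0.15 and 0.15 m and x of clip_c_end1 in the frame of tray between 0 and 0.117 m and x of clip_c_end2 in the frame of tray between 0 and 0.117 m and y of clip_c in the frame of tray between -0.15 and 0.15 m and linear speed of each of clip_a, clip_b, clip_c below 0.02 m/s and distance of each of eraser, tape_roll, stapler, calculator, stamp, mug, punch from where it was at the start of the episode below 0.02 m); the robot touches nothing.
It fails at once if a binder clip is lifted off the desk (both its ends raised by more than 14 mm) (height (world z) of each of clip_a_end1, clip_a_end2 above 0.022 m or height (world z) of each of clip_b_end1, clip_b_end2 above 0.022 m or height (world z) of each of clip_c_end1, clip_c_end2 above 0.022 m).
It fails at once if a binder clip is pinched or squeezed (more than 15 N from the fingers) (contact force between any of clip_a, clip_b, clip_c and the fingers above 15 N).
It fails at once if another thing on the desk is moved by more than 20 mm (distance of any of eraser, tape_roll, stapler, calculator, stamp, mug, punch from where it was at the start of the episode above 0.02 m).
It also fails if it takes over 64 s, if anything falls off the work surface, if the arm or the gripper's body presses on something with over 40 N, if the wrist force passes 120 N, or if a joint passes its speed limit or range.

## Working session

There is one attempt and no reset: what is moved stays moved. The work goes in short steps, Python scripts to look and compute and a shell command to move; the robot and the scene stay as the last step left them, time stands still between calls to the robot, and variables do not carry over. Pictures are saved under pics/ and viewed, at most 13 in all, crops included, and the job is handed in when it is done.

```bash
mkdir -p pics; cat > h.py <<'E'
import numpy as np, cv2
from station import ctrl
def cam(n):
    return ctrl.read_camera(n)
def px2w(c,u,v,z=0.0):
    x=(u-c["cx"])/c["fx"]; y=(v-c["cy"])/c["fy"]
    rd=np.hypot(x,y); r=rd
    for _ in range(20): r=rd/(1+c["k1"]*r*r)
    s=r/rd if rd>0 else 1
    d=np.array([x*s,-y*s,-1.])
    T=np.linalg.inv(np.array(c["world_to_cam"])); o=T[:3,3]; w=T[:3,:3]@d
    return o+w*(z-o[2])/w[2]
E
python3 - <<'E'
from h import *
for n in ["scene","wrist"]:
    c=cam(n); cv2.imwrite(f"pics/{n}0.png",c["pixels"][:,:,::-1]); np.savez(f"{n}0.npz",**c)
    print(n,np.linalg.inv(c["world_to_cam"])[:3,3])
s=ctrl.observe();print(s["eef_pos"],s["orientation"],s["time_s"],ctrl.tcp_to_grasp)
E
```

```text
scene [ 0.86177971 -0.51862147  0.90099016]
wrist [0.52499713 0.07686462 0.37319146]
[5.24598366e-01 4.28702100e-05 2.09098210e-01] [[ 1.09371939e-05  9.99999339e-01 -1.15007292e-03]
 [ 9.99999991e-01 -1.07855091e-05  1.31897575e-04]
 [ 1.31885084e-04 -1.15007436e-03 -9.99999330e-01]] 0.1 0.0187
```

View pics/scene0.png

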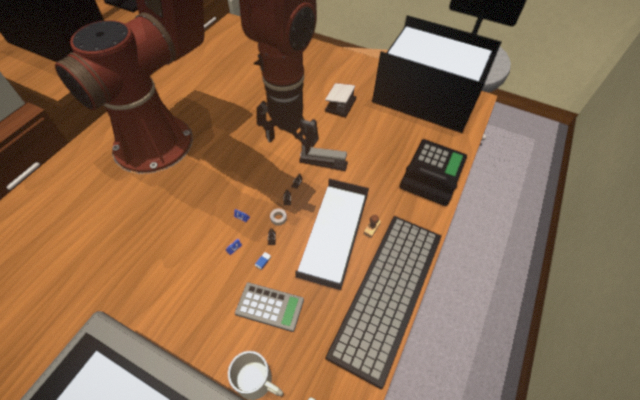

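View pics/wrist0.png

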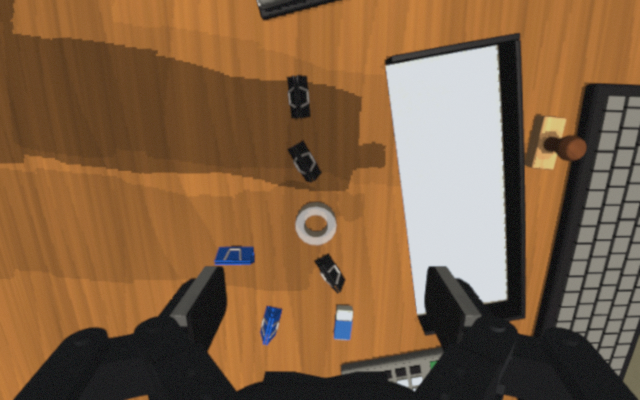

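The wrist view has +x to the right and +y up. The clips are at about (299,97), (305,161) and (331,272), the tape at (316,223) and the eraser at (343,322). The blue look-alikes are at (235,256) and (270,325). The tray's front edge runs from (388,62) to (418,330).

```bash
python3 - <<'E'
from h import *
c=dict(np.load("wrist0.npz")); p=c["pixels"].astype(int)
m=((p.max(2)<60)).astype(np.uint8); m[:,:270]=0; m[:,370:]=0; m[300:]=0
m=cv2.morphologyEx(m,cv2.MORPH_CLOSE,np.ones((7,7)))
cs,_=cv2.findContours(m,0,2)
for k in cs:
    if cv2.contourArea(k)<200: continue
    b=cv2.boxPoints(cv2.minAreaRect(k)); print("clip",cv2.minAreaRect(k)[0],px2w(c,*cv2.minAreaRect(k)[0],.008).round(3)[:2],[px2w(c,*q,.008).round(3)[:2].tolist() for q in b])
for n,u,v,z in [("tape",316,223,.019),("eraser",343,322,.013),("er tl",337,304,.013),("er br",351,340,.013),("blue1",235,256,.01),("blue2",270,325,.01)]: print(n,px2w(c,u,v,z).round(3)[:2])
w=(p.min(2)>170).astype(np.uint8); w[:,:380]=0; w[:,530:]=0
k=max(cv2.findContours(w,0,2)[0],key=cv2.contourArea)
print("liner",[px2w(c,*q,0).round(3)[:2].tolist() for q in cv2.approxPolyDP(k,6,True)[:,0]])
for q in [(388,64),(418,332)]: print("front wall tops",px2w(c,*q,.035).round(3))
E
```

```text
clip (331.03662109375, 272.7663269042969) [ 0.531 -0.122] [[0.512, -0.106], [0.527, -0.096], [0.551, -0.138], [0.536, -0.149]]
clip (304.941162109375, 161.73529052734375) [0.502 0.011] [[0.483, 0.024], [0.5, 0.034], [0.522, -0.003], [0.505, -0.013]]
clip (298.64520263671875, 96.87944793701172) [0.497 0.078] [[0.486, 0.097], [0.505, 0.099], [0.509, 0.058], [0.489, 0.056]]
clip (301.3077087402344, 2.5384597778320312) [0.501 0.165] [[0.468, 0.167], [0.531, 0.178], [0.534, 0.164], [0.471, 0.152]]
tape [ 0.514 -0.055]
eraser [ 0.546 -0.187]
er tl [ 0.538 -0.162]
er br [ 0.557 -0.214]
blue1 [ 0.419 -0.099]
blue2 [ 0.455 -0.194]
liner [[0.696, 0.129], [0.586, 0.108], [0.642, -0.184], [0.65, -0.116], [0.67, -0.116], [0.724, -0.167], [0.751, -0.163]]
front wall tops [0.582 0.107 0.035]
front wall tops [ 0.633 -0.186  0.035]
```

```bash
python3 -m creep '[[[0,0,0,20,-18,20,0],[0,0,0,40,-36,40,0],[0,0,0,60,-54,60,0],[0,0,0,77,-70,80,0],[0,0,0,77,-70,110,0],[0,0,0,77,-70,140,0],[0,0,0,77,-70,165,0],[0,0,0,77,-70,185,0],[0,0,0,77,-70,200,0],[0,0,0,77,-70,202,0],[0,0,0,77,-70,202,0]]]' 20
python3 - <<'E'
from h import *
c=cam("wrist"); cv2.imwrite("pics/w1.png",c["pixels"][:,:,::-1])
E
```

```text
time_s: 1.48
eef_pos: [0.4551, 0.077, 0.0078]
orientation: [[0.0, 1.0, -0.0], [1.0, -0.0, -0.0], [-0.0, -0.0, -1.0]]
contact_force: [-0.5, -0.6, -0.3]
width: -0.0
grip_force: 0.0
```

View pics/w1.png

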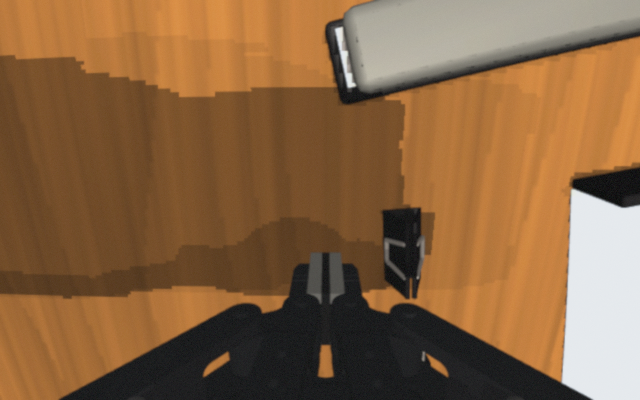

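```bash
python3 - <<'E'
from h import *
c=cam("wrist"); T=c["world_to_cam"]
for u,v,z in [(386,208,.003),(386,285,.003),(403,252,.008),(412,298,.003),(326,253,.008)]: print(px2w(c,u,v,z).round(4))
q=T@np.array([.455,.077,.008,1]);print(c["fx"],c["cx"]+c["fx"]*q[0]/-q[2],c["cy"]-c["fy"]*q[1]/-q[2])
E
```

```text
[0.4868 0.0992 0.003 ]
[0.4893 0.054  0.003 ]
[0.4961 0.0766 0.008 ]
[0.5046 0.0455 0.003 ]
[0.4558 0.076  0.008 ]
344.20533006899456 324.50612656332976 251.38334640003427
```

```bash
python3 -m creep '[[[0,0,0,0,6,0,0],[0,0,0,0,10,0,0],[0,0,0,0,13,0,0],[0,0,0,0,16,0,0],[0,0,0,0,19,0,0],[0,0,0,0,22,0,0],[0,0,0,0,25,0,0],[0,0,0,-1,29,0,0],[0,0,0,-1,33,0,0],[0,0,0,-1,38,0,0],[0,0,0,-2,43,0,0],[0,0,0,-2,48,0,0],[0,0,0,-2,53,0,0],[0,0,0,-3,58,0,0],[0,0,0,-3,63,0,0],[0,0,0,-3,68,0,0],[0,0,0,-4,73,0,0],[0,0,0,-4,78,0,0],[0,0,0,-4,80,0,0],[0,0,0,-4,80,0,0]]]'
python3 - <<'E'
from h import *
c=cam("wrist"); cv2.imwrite("pics/w2.png",c["pixels"][:,:,::-1])
E
```

```text
time_s: 4.08
eef_pos: [0.535, 0.073, 0.0076]
orientation: [[-0.0, 1.0, -0.0], [1.0, 0.0, 0.0], [0.0, -0.0, -1.0]]
contact_force: [0.1, 0.2, -0.3]
width: -0.0
grip_force: 0.0
```

View pics/w2.png

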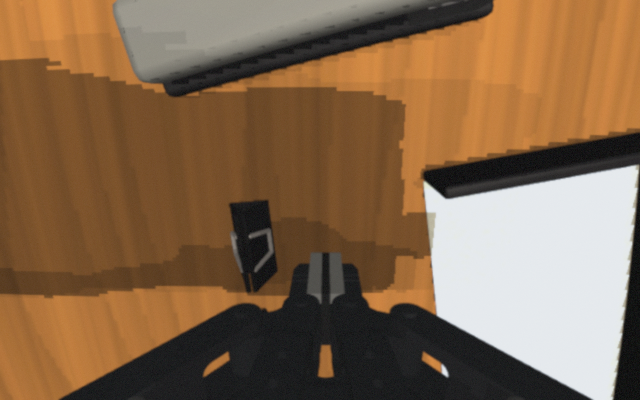

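The clip was not carried along. It is at (252,245), now behind the finger at (326,270). I'll check where it is and how high the fingertips are.

```bash
python3 - <<'E'
from h import *
c=cam("wrist")
for u,v,z in [(232,204,.015),(270,202,.015),(252,245,.01),(250,292,.003),(426,180,.035)]: print(px2w(c,u,v,z).round(4))
print(c["depth"][[225,245,270],[262,258,250]], c["depth"][245,290], c["depth"][265,[318,335]])
# world heights of those pixels
def dw(u,v):
    d=c["depth"][v,u]; a=px2w(c,u,v,0.); T=np.linalg.inv(c["world_to_cam"]);q=c["world_to_cam"]@np.append(a,1)
    return (T@np.append(q[:3]*d/-q[2],1))[:3].round(4)
for u,v in [(240,215),(262,225),(258,245),(290,245),(316,258),(336,258),(326,300)]: print(u,v,dw(u,v))
s=cam("side"); T=s["world_to_cam"]; print(np.linalg.inv(T)[:3,3])
q=T@np.array([.535,.073,.008,1]); u,v=s["cx"]+s["fx"]*q[0]/-q[2],s["cy"]-s["fy"]*q[1]/-q[2]; print(u,v)
u,v=int(u),int(v); y0=max(0,v-100);x0=max(0,u-130)
cv2.imwrite("pics/s2.png",cv2.resize(s["pixels"][y0:y0+200,x0:x0+260,::-1],None,fx=3,fy=3))
E
```

```text
[0.4903 0.1012 0.015 ]
[0.5086 0.1022 0.015 ]
[0.4974 0.0777 0.01  ]
[0.4926 0.0458 0.003 ]
[0.5761 0.1177 0.035 ]
[0.1736044 0.1719294 0.1680306] 0.18723321 [0.14077993 0.13913636]
240 215 [0.4902 0.0911 0.0017]
262 225 [0.5029 0.0883 0.0091]
258 245 [0.5012 0.0793 0.0136]
290 245 [ 5.157e-01  7.310e-02 -5.000e-04]
316 258 [0.531  0.0847 0.0391]
336 258 [0.5395 0.0849 0.0394]
326 300 [0.5353 0.0818 0.0664]
[ 0.58309627 -0.860938    0.67892819]
291.74434630922923 200.07649516411107
```

View pics/s2.png

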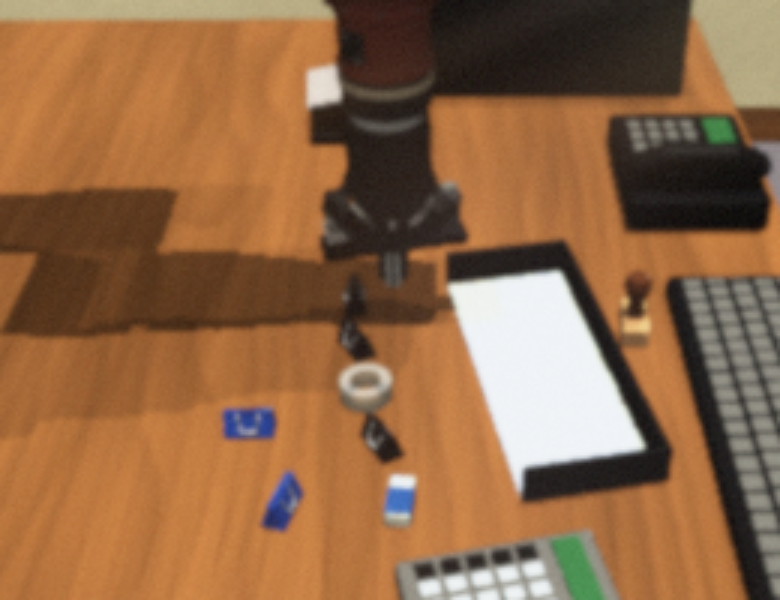

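The side view shows the shut fingertips ending at about (393,283) in the crop, visibly above the desk, and the clip unmoved behind them. I'll measure the gap by depth.

```bash
python3 - <<'E'
from h import *
def dw(c,u,v):
    d=c["depth"][v,u]; a=px2w(c,u,v,0.0); T=np.linalg.inv(c["world_to_cam"]);q=c["world_to_cam"]@np.append(a,1)
    return (T@np.append(q[:3]*d/-q[2],1))[:3].round(4)
c=cam("wrist")
print(np.linalg.inv(c["world_to_cam"])[:3,3],ctrl.observe()["eef_pos"],ctrl.observe()["q"])
for v in range(246,300,4): print(v,dw(c,318,v),dw(c,335,v))
s=cam("side"); 
for v in range(180,204,3): print(v,dw(s,292,v))
E
```

```text
[0.53505251 0.14985353 0.17170399] [0.53480561 0.07304747 0.0076157 ] [ 1.43160354e-02  2.95949073e+01 -2.27110168e+01  3.77034975e+01
  2.29434492e-03  9.00113750e+01]
246 [ 5.309e-01  7.250e-02 -4.000e-04] [0.5401 0.0731 0.001 ]
250 [ 0.5308  0.0697 -0.0013] [ 0.5401  0.0703 -0.    ]
254 [0.5317 0.0843 0.0343] [0.5391 0.0847 0.0353]
258 [0.5318 0.0844 0.0385] [0.539  0.0848 0.0394]
262 [0.5319 0.0848 0.043 ] [0.5389 0.0852 0.0438]
266 [0.5319 0.0849 0.0468] [0.5388 0.0853 0.0475]
270 [0.532  0.0848 0.05  ] [0.5388 0.0842 0.0488]
274 [0.5321 0.0848 0.0532] [0.5387 0.0846 0.0528]
278 [0.5321 0.0843 0.0553] [0.5385 0.0852 0.057 ]
282 [0.5322 0.0843 0.0584] [0.5385 0.0848 0.0592]
286 [0.5322 0.0842 0.061 ] [0.5384 0.0848 0.062 ]
290 [0.5323 0.0843 0.0639] [0.5384 0.0846 0.0645]
294 [0.5323 0.0838 0.0658] [0.5383 0.0848 0.0674]
298 [0.5324 0.0829 0.0669] [0.5382 0.0857 0.0713]
180 [0.5332 0.1735 0.0117]
183 [0.5379 0.0689 0.0692]
186 [ 0.5831 -0.8609  0.6789]
189 [0.5375 0.0634 0.0529]
192 [0.5372 0.0624 0.0435]
195 [0.537  0.0587 0.0358]
198 [0.535  0.0923 0.0016]
201 [0.5353 0.0784 0.0008]
```

Depth from both cameras puts the shut tips at z ≈ 34 mm, about 26 mm above the reported TCP, so the fingers passed over the clip. I'll go back behind it and lower by that much.

```bash
python3 -m creep '[[[0,0,0,0,0,-10,0],[0,0,0,4,-20,-12,0],[0,0,0,4,-50,-12,0],[0,0,0,4,-75,-10,0],[0,0,0,4,-80,0,0],[0,0,0,4,-80,10,0],[0,0,0,4,-80,16,0],[0,0,0,4,-80,20,0],[0,0,0,4,-80,23,0],[0,0,0,4,-80,26,0],[0,0,0,4,-80,26,0]]]'
python3 - <<'E'
from h import *
def dw(c,u,v):
    d=c["depth"][v,u]; a=px2w(c,u,v,0.0); T=np.linalg.inv(c["world_to_cam"]);q=c["world_to_cam"]@np.append(a,1)
    return (T@np.append(q[:3]*d/-q[2],1))[:3].round(4)
c=cam("wrist")
for v in range(246,262,3): print(v,dw(c,318,v),dw(c,335,v))
E
```

```text
time_s: 5.7
eef_pos: [0.455, 0.077, -0.0185]
orientation: [[0.0, 1.0, -0.0], [1.0, -0.0, -0.0], [-0.0, -0.0, -1.0]]
contact_force: [-0.2, -0.1, -0.1]
width: -0.0
grip_force: 0.0
246 [ 0.4517  0.0882 -0.0005] [0.4595 0.0884 0.    ]
249 [4.517e-01 8.710e-02 4.000e-04] [0.4595 0.0871 0.0005]
252 [0.4518 0.0884 0.0065] [0.4593 0.0885 0.0066]
255 [0.4519 0.0884 0.0096] [0.4592 0.0887 0.0102]
258 [0.452  0.0891 0.0138] [0.4592 0.0889 0.0135]
261 [0.452  0.0886 0.0158] [0.4591 0.0884 0.0152]
```

```bash
python3 -m creep '[[[0,0,0,0,8,0,0],[0,0,0,0,13,0,0],[0,0,0,0,16,0,0],[0,0,0,0,19,0,0],[0,0,0,0,22,0,0],[0,0,0,0,25,0,0],[0,0,0,0,29,0,0],[0,0,0,-1,33,0,0],[0,0,0,-1,37,0,0],[0,0,0,-1,41,0,0],[0,0,0,-2,46,0,0],[0,0,0,-2,51,0,0],[0,0,0,-2,56,0,0],[0,0,0,-3,61,0,0],[0,0,0,-3,66,0,0],[0,0,0,-3,71,0,0],[0,0,0,-4,76,0,0],[0,0,0,-4,80,0,0],[0,0,0,-4,83,0,0],[0,0,0,-4,84,0,0]]]'
python3 - <<'E'
from h import *
c=cam("wrist"); cv2.imwrite("pics/w3.png",c["pixels"][:,:,::-1])
E
```

```text
time_s: 8.25
eef_pos: [0.5391, 0.073, -0.0184]
orientation: [[0.0, 1.0, -0.0], [1.0, -0.0, -0.0], [-0.0, -0.0, -1.0]]
contact_force: [0.0, -0.7, 0.1]
width: -0.0
grip_force: 0.1
```

View pics/w3.png

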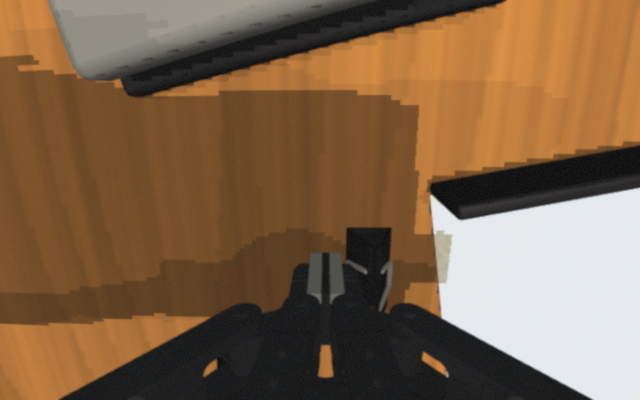

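The sweep works: the clip rides square against the finger at (369,265) and clears the left wall end at (432,190–215). Continuing in, then backing off and lifting.

```bash
python3 -m creep '[[[0,0,0,0,3,0,0],[0,0,0,0,7,0,0],[0,0,0,-1,12,0,0],[0,0,0,-1,17,0,0],[0,0,0,-1,22,0,0],[0,0,0,-1,27,0,0],[0,0,0,-2,32,0,0],[0,0,0,-2,37,0,0],[0,0,0,-2,42,0,0],[0,0,0,-2,47,0,0],[0,0,0,-2,52,0,0],[0,0,0,-2,57,0,0],[0,0,0,-2,62,0,0],[0,0,0,-2,67,0,0],[0,0,0,-2,72,0,0],[0,0,0,-2,77,0,0],[0,0,0,-2,82,0,0],[0,0,0,-2,86,0,0],[0,0,0,-2,89,0,0],[0,0,0,-2,90,0,0]]]'
python3 -m creep '[[[0,0,0,0,-5,0,0],[0,0,0,0,-20,0,0],[0,0,0,0,-35,-20,0],[0,0,0,0,-50,-60,0],[0,0,0,0,-80,-110,0],[0,0,0,0,-110,-160,0],[0,0,0,0,-129,-200,0],[0,0,0,0,-129,-200,0],[0,0,0,0,-129,-200,0]]]'
python3 - <<'E'
from h import *
c=cam("wrist"); cv2.imwrite("pics/w4.png",c["pixels"][:,:,::-1]); np.savez("w4.npz",**c)
E
```

```text
time_s: 10.8
eef_pos: [0.6292, 0.071, -0.0184]
orientation: [[-0.0, 1.0, 0.0], [1.0, 0.0, -0.0], [-0.0, 0.0, -1.0]]
contact_force: [-0.4, -1.3, -0.1]
width: 0.0002
grip_force: 0.1
time_s: 11.92
eef_pos: [0.4998, 0.071, 0.1812]
orientation: [[-0.0, 1.0, 0.0], [1.0, 0.0, -0.0], [-0.0, 0.0, -1.0]]
contact_force: [-0.1, 0.5, -0.4]
width: -0.0
grip_force: 0.0
```

View pics/w4.png

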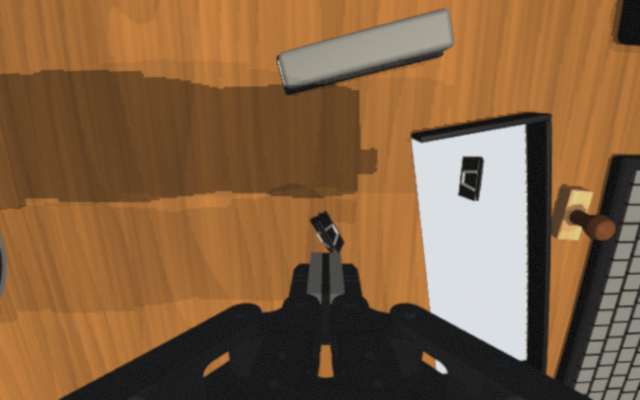

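Clip 1 is well inside the tray at (471,178), and clip 2 lies at (327,232). Next is clip 2: approach with the face yawed 12°, then sweep.

```bash
python3 -m creep '[[[0,0,-0.1,-30,-17,20,0],[0,0,-0.21,-62,-34,50,0],[0,0,-0.21,-62,-34,90,0],[0,0,-0.21,-62,-34,130,0],[0,0,-0.21,-62,-34,165,0],[0,0,-0.21,-62,-34,185,0],[0,0,-0.21,-62,-34,196,0],[0,0,-0.21,-62,-34,200,0],[0,0,-0.21,-62,-34,200,0]]]'
python3 -m creep '[[[0,0,0,0,5,0,0],[0,0,0,-1,9,0,0],[0,0,0,-1,12,0,0],[0,0,0,-2,15,0,0],[0,0,0,-2,18,0,0],[0,0,0,-3,21,0,0],[0,0,0,-3,24,0,0],[0,0,0,-3,27,0,0],[0,0,0,-4,30,0,0],[0,0,0,-4,34,0,0],[0,0,0,-5,38,0,0],[0,0,0,-5,43,0,0],[0,0,0,-6,48,0,0],[0,0,0,-6,53,0,0],[0,0,0,-7,58,0,0],[0,0,0,-8,63,0,0],[0,0,0,-8,68,0,0],[0,0,0,-9,73,0,0],[0,0,0,-9,76,0,0],[0,0,0,-9,77,0,0]]]'
python3 - <<'E'
from h import *
c=cam("wrist"); cv2.imwrite("pics/w5.png",c["pixels"][:,:,::-1])
E
```

```text
time_s: 13.1
eef_pos: [0.4662, 0.009, -0.0183]
orientation: [[-0.208, 0.978, 0.0], [0.978, 0.208, -0.0], [-0.0, 0.0, -1.0]]
contact_force: [-0.2, 1.0, 0.2]
width: -0.0001
grip_force: 0.0
time_s: 15.6
eef_pos: [0.5433, 0.0163, -0.0184]
orientation: [[-0.208, 0.978, -0.0], [0.978, 0.208, -0.0], [-0.0, -0.0, -1.0]]
contact_force: [0.1, 0.6, 0.5]
width: 0.0
grip_force: 0.2
```

View pics/w5.png

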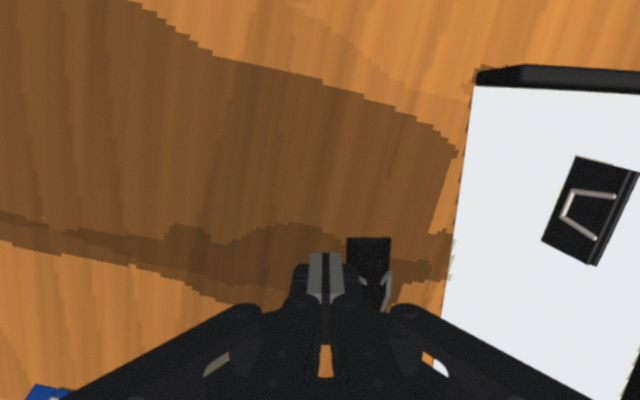

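Clip 2 is flush on the finger at (369,272) and clip 1 is at (590,210). I'll continue straight along world +x so they stay apart.

```bash
python3 -m creep '[[[0,0,0,-1,3,0,0],[0,0,0,-1,7,0,0],[0,0,0,-2,11,0,0],[0,0,0,-3,16,0,0],[0,0,0,-4,21,0,0],[0,0,0,-5,26,0,0],[0,0,0,-6,31,0,0],[0,0,0,-8,36,0,0],[0,0,0,-9,41,0,0],[0,0,0,-10,46,0,0],[0,0,0,-11,51,0,0],[0,0,0,-12,56,0,0],[0,0,0,-13,61,0,0],[0,0,0,-14,66,0,0],[0,0,0,-15,71,0,0],[0,0,0,-16,75,0,0],[0,0,0,-16,77,0,0],[0,0,0,-16,77,0,0]]]'
python3 -m creep '[[[0,0,0,0,-5,0,0],[0,0,0,0,-20,0,0],[0,0,0,0,-35,-20,0],[0,0,0,0,-50,-60,0],[0,0,0.1,-10,-80,-110,0],[0,0,0.21,-30,-110,-160,0],[0,0,0.21,-60,-140,-200,0],[0,0,0.21,-90,-150,-200,0],[0,0,0.21,-120,-150,-200,0],[0,0,0.21,-120,-150,-200,0]]]'
python3 - <<'E'
from h import *
c=cam("wrist"); cv2.imwrite("pics/w6.png",c["pixels"][:,:,::-1]); np.savez("w6.npz",**c)
E
```

```text
time_s: 17.9
eef_pos: [0.6219, 0.0167, -0.0184]
orientation: [[-0.208, 0.978, 0.0], [0.978, 0.208, 0.0], [0.0, 0.0, -1.0]]
contact_force: [0.2, 0.2, -0.6]
width: 0.0
grip_force: 0.0
time_s: 19.15
eef_pos: [0.5, -0.1336, 0.1817]
orientation: [[0.002, 1.0, 0.0], [1.0, -0.002, -0.0], [-0.0, 0.0, -1.0]]
contact_force: [-0.6, -0.0, 0.3]
width: 0.0002
grip_force: 0.0
```

View pics/w6.png

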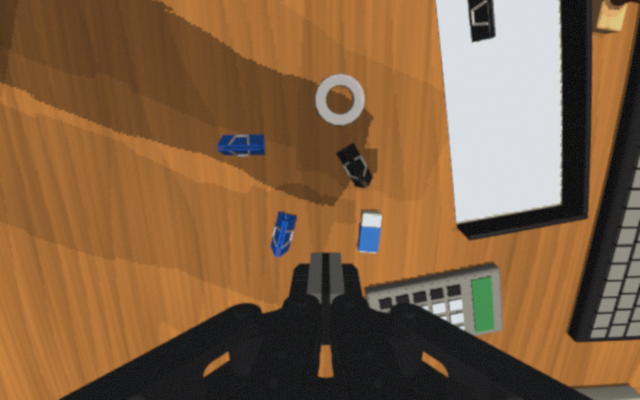

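Clip 2 is inside the tray at (482,18). Clip 3 is at (353,166), between the tape at (340,100) and the eraser at (370,232). I'll measure it again from here.

```bash
python3 - <<'E'
from h import *
c=dict(np.load("w6.npz")); p=c["pixels"].astype(int)
m=(p.max(2)<60).astype(np.uint8); o=np.zeros_like(m); o[130:205,325:385]=m[130:205,325:385]
o=cv2.morphologyEx(o,cv2.MORPH_CLOSE,np.ones((7,7)))
k=max(cv2.findContours(o,0,2)[0],key=cv2.contourArea); r=cv2.minAreaRect(k)
print(px2w(c,*r[0],.008).round(4),[px2w(c,*q,.008).round(3)[:2].tolist() for q in cv2.boxPoints(r)])
for n,u,v,z in [("tape bot",340,126,.019),("tape",340,100,.019),("er tl",361,211,.013),("er bl",359,250,.013),("blue2 top",285,212,.01),("blue2 right",297,214,.01),("front R",458,222,0)]: print(n,px2w(c,u,v,z).round(3)[:2])
E
```

```text
[ 0.5295 -0.1223  0.008 ] [[0.51, -0.108], [0.527, -0.099], [0.549, -0.136], [0.532, -0.147]]
tape bot [ 0.514 -0.082]
tape [ 0.514 -0.059]
er tl [ 0.536 -0.168]
er bl [ 0.535 -0.211]
blue2 top [ 0.458 -0.17 ]
blue2 right [ 0.471 -0.172]
front R [ 0.643 -0.185]
```

```bash
python3 -m creep '[[[0,0,-0.17,6,-3,30,0],[0,0,-0.35,6,-3,60,0],[0,0,-0.35,6,-3,100,0],[0,0,-0.35,6,-3,140,0],[0,0,-0.35,6,-3,170,0],[0,0,-0.35,6,-3,187,0],[0,0,-0.35,6,-3,196,0],[0,0,-0.35,6,-3,200,0],[0,0,-0.35,6,-3,200,0]]]'
python3 -m creep '[[[0,0,0,-1,5,0,0],[0,0,0,-1,8,0,0],[0,0,0,-1,11,0,0],[0,0,0,-2,14,0,0],[0,0,0,-2,17,0,0],[0,0,0,-3,20,0,0],[0,0,0,-3,23,0,0],[0,0,0,-4,26,0,0],[0,0,0,-4,30,0,0],[0,0,0,-5,34,0,0],[0,0,0,-5,38,0,0],[0,0,0,-6,43,0,0],[0,0,0,-7,48,0,0],[0,0,0,-7,53,0,0],[0,0,0,-8,58,0,0],[0,0,0,-9,63,0,0],[0,0,0,-10,68,0,0],[0,0,0,-10,72,0,0],[0,0,0,-10,75,0,0],[0,0,0,-10,76,0,0]]]'
python3 - <<'E'
from h import *
c=cam("wrist"); cv2.imwrite("pics/w7.png",c["pixels"][:,:,::-1])
E
```

```text
time_s: 20.32
eef_pos: [0.4973, -0.1258, -0.0181]
orientation: [[-0.343, 0.939, 0.0], [0.939, 0.343, -0.0], [-0.0, 0.0, -1.0]]
contact_force: [-0.1, -0.9, 0.5]
width: 0.0
grip_force: 0.0
time_s: 22.82
eef_pos: [0.5721, -0.1092, -0.0184]
orientation: [[-0.343, 0.939, -0.0], [0.939, 0.343, 0.0], [0.0, -0.0, -1.0]]
contact_force: [-0.3, -0.3, 0.4]
width: -0.0002
grip_force: 0.2
```

View pics/w7.png

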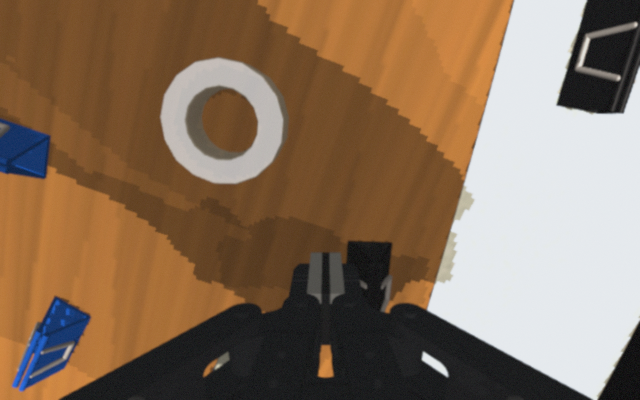

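Clip 3 is flush on the finger at (369,275), clear of the tape at (222,120), and clip 2 is far off at upper right. Pushing it the rest of the way in.

```bash
python3 -m creep '[[[0,0,0,0,3,0,0],[0,0,0,-1,7,0,0],[0,0,0,-1,11,0,0],[0,0,0,-2,16,0,0],[0,0,0,-3,21,0,0],[0,0,0,-4,26,0,0],[0,0,0,-4,31,0,0],[0,0,0,-5,36,0,0],[0,0,0,-6,41,0,0],[0,0,0,-6,46,0,0],[0,0,0,-7,51,0,0],[0,0,0,-8,56,0,0],[0,0,0,-8,61,0,0],[0,0,0,-9,66,0,0],[0,0,0,-10,71,0,0],[0,0,0,-10,75,0,0],[0,0,0,-10,76,0,0],[0,0,0,-10,76,0,0]]]'
python3 -m creep '[[[0,0,0,0,-5,0,0],[0,0,0,0,-20,0,0],[0,0,0,0,-35,-20,0],[0,0,0,0,-50,-60,0],[0,0,0.17,0,-70,-110,0],[0,0,0.35,0,-90,-160,0],[0,0,0.35,0,-110,-200,0],[0,0,0.35,0,-110,-200,0],[0,0,0.35,0,-110,-200,0]]]'
python3 - <<'E'
from h import *
c=cam("wrist"); p=c["pixels"]; cv2.imwrite("pics/w8.png",p[:,:,::-1])
o=np.array([.611,-.036]);u=np.array([.985,.173]);v=np.array([-.173,.985])
m=(p.max(2)<70).astype(np.uint8)
for k in cv2.findContours(m,cv2.RETR_LIST,2)[0]:
    r=cv2.minAreaRect(k)
    if 300<cv2.contourArea(k)<3000:
        w=[px2w(c,*q,.008)[:2]-o for q in cv2.boxPoints(r)]; print(r[0],[(round(a@u,3),round(a@v,3)) for a in w])
E
```

```text
time_s: 25.12
eef_pos: [0.6468, -0.0926, -0.0184]
orientation: [[-0.343, 0.939, -0.0], [0.939, 0.343, 0.0], [0.0, -0.0, -1.0]]
contact_force: [-0.2, 0.2, -0.1]
width: -0.0002
grip_force: 0.0
time_s: 26.25
eef_pos: [0.5432, -0.1303, 0.1812]
orientation: [[0.0, 1.0, -0.0], [1.0, -0.0, 0.0], [0.0, -0.0, -1.0]]
contact_force: [0.2, -0.2, -1.0]
width: -0.0002
grip_force: 0.0
(435.1538391113281, 363.7691955566406) [(np.float64(-0.013), np.float64(-0.321)), (np.float64(-0.004), np.float64(-0.308)), (np.float64(0.031), np.float64(-0.347)), (np.float64(0.022), np.float64(-0.36))]
(215.53842163085938, 363.80767822265625) [(np.float64(-0.281), np.float64(-0.292)), (np.float64(-0.236), np.float64(-0.268)), (np.float64(-0.232), np.float64(-0.283)), (np.float64(-0.278), np.float64(-0.307))]
(325.0, 360.5) [(np.float64(-0.139), np.float64(-0.329)), (np.float64(-0.129), np.float64(-0.277)), (np.float64(-0.108), np.float64(-0.28)), (np.float64(-0.117), np.float64(-0.333))]
(584.3868408203125, 327.6074523925781) [(np.float64(0.178), np.float64(-0.334)), (np.float64(0.186), np.float64(-0.289)), (np.flo
[... 2814 characters left out ...]
), np.float64(-0.058)), (np.float64(0.223), np.float64(-0.061)), (np.float64(0.225), np.float64(-0.083))]
(621.1981201171875, 94.94338989257812) [(np.float64(0.203), np.float64(-0.057)), (np.float64(0.207), np.float64(-0.034)), (np.float64(0.228), np.float64(-0.04)), (np.float64(0.225), np.float64(-0.064))]
(625.9999389648438, 71.5) [(np.float64(0.207), np.float64(-0.036)), (np.float64(0.211), np.float64(-0.012)), (np.float64(0.232), np.float64(-0.019)), (np.float64(0.229), np.float64(-0.042))]
(434.2405090332031, 20.729650497436523) [(np.float64(0.028), np.float64(0.063)), (np.float64(0.047), np.float64(0.062)), (np.float64(0.048), np.float64(0.025)), (np.float64(0.029), np.float64(0.026))]
```

View pics/w8.png

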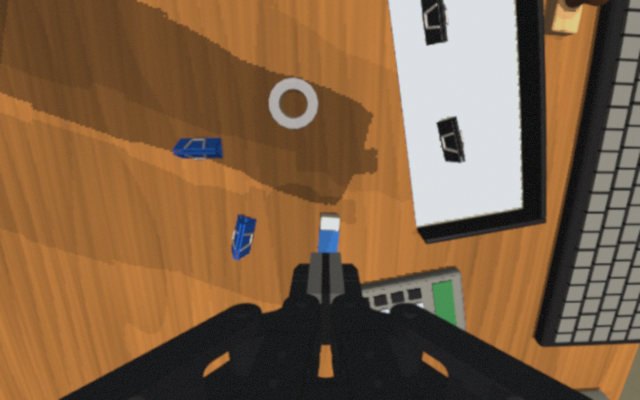

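Clips 2 and 3, at (434,20) and (451,140), are 28–56 mm inside the front. Clip 1 was seen inside the tray earlier, and the tape and eraser are unmoved.

```bash
python3 -c "
from station import ctrl
print(ctrl.job_done())"
```

```text
the job is handed in; nothing more can be done
None
```

I swept all three clips into the tray with the fingers closed, left everything else in place, and handed the job in at about 26 s; it returned no verdict.

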